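Re-set a ratchet viewing board to its second notch

TASK

The ratchet-propped viewing board is standing too steep. Lift it by its handle past the top notch, up against the rubber buffer so that the pawl trips and lets go (press firmly there but do not force the buffer), lower the board fully flat, then raise it again and leave it propped on the second notch up from flat. Leave the other things on the bench where they are.

Things in the scene. Friction and masses are not known exactly. Their poses are not given: they have to be found in the camera images.
- stand: Green steel base of the viewing stand, a plate 330 (x) by 340 (y) by 12 mm on the bench. Origin on the bench right below the hinge axis, at the board's mid-width. Its x points horizontally from the hinge to the board's free edge, z up. The hinge axis runs along its y, 100 mm up, between two cheeks 50 mm wide and 112 mm tall.
- hinge_axis (a point): Middle of the board's hinge axis, 100 mm above the bench. A damper in the hinge (about 2 N m s/rad) resists motion both ways and lets a released board sink slowly.
- pawl_pivot (a point): Foot pivot of the orange pawl, 60 mm tall, outside the cheek on the stand's -y side. It leans by its weight into the brass teeth that turn with the board and props the board; once thrown over by the red lobe beyond the top notch it leans away and the board can be lowered past all notches.
- flat_rest (a point): Midway between the two rubber-topped rests on which the board lies when flat, 95 mm above the bench. In the last 0.1 rad before flat a brass pin on the board tips the pawl back in, so that the notches catch again on the next raising.
- tilt (a joint): Board angle in rad, 0 flat, growing as the free edge rises, at most 1.4. Four notches hold it, at 0.23, 0.42, 0.61 and 0.80. Let go between notches it sinks to the next one below. It starts on notch 3 or 4. The red lobe and stop lug are clamped on differently each time: buffer contact and trip point shift together by up to 0.08 rad either way, unseen in the poses.
- handle (a point): Middle of the steel handle bar: round, 12 mm thick, 110 mm long, parallel to the hinge axis, 245 mm from the axis in the board's plane (through the axis). Two end stubs join it to the board's free edge; the open gap between bar and edge is 39 mm.
- board: The tilting board: wood, 200 mm long (x, from 5 to 205 mm from the hinge axis) by 256 mm wide, 10 mm thick, dark mat and scissors blanks fixed on it. About 4 to 5 N at the handle lift it near flat, less when steep. Origin on the hinge axis at mid-width, x towards the free edge, z out of the upper face.
- stop_post: Green post with a black rubber buffer, 71 mm behind the axis on the ratchet side; origin at the stand's. 0.22 to 0.38 rad above notch 4 a lug lands on the buffer, a spring of about 2 to 3 N/mm felt at the handle. The pawl trips at about 4 to 11 N there beyond the lifting force; the buffer is overstrained (a fault) above 90 N on it, about 25 N at the handle.
- file: Bystander: flat file with wooden handle, 250 mm long, lying beside the stand on its -y side. Origin on the bench below its middle.
- gauge: Bystander: brass plug gauge, 48 mm across, 62 mm tall, standing beside the stand on its +y side. Origin at its foot.
- jar: Bystander: amber jar, 68 mm across, 75 mm tall. Origin at its foot.
- cup: Bystander: steel cup, 84 mm across, 85 mm tall. Origin at its foot.
- mallet: Bystander: hammer 260 mm long lying beyond the stand. Origin below its middle.

How it is judged:
By the outcome, as a careful person would: the job done as asked, in the order asked, and still so for the second after the job is handed in, with the robot touching nothing.
It also fails if it takes over 64 s, if anything falls off the work surface, if the arm or the gripper's body presses on something with over 40 N, if the wrist force passes 120 N, or if a joint passes its speed limit or range.

ROBOT

A 7-joint arm with a two-finger parallel gripper is mounted at the origin on the work surface. World frame = base frame: x ahead of the robot, y to its left, z up, the work surface at z = 0. Lengths are in m, angles in rad, forces in N, time in s.
With the tool pointing down it reaches from about 0.425 to 0.875 m from the base axis. Payload 8.4 kg.
Tool frame: the origin (TCP) lies at the very end of the fingers, on their centre line; the grasp point (between the pads) lies 19 mm behind it; z points along the fingers, y is the direction in which the jaws open and shut (so a half turn about z gives the same grasp; the last joint's range is limited). The gripper opens to 85 mm and grips with 20 to 120 N. Pads are 22 mm wide; open, the fingers measure 114 mm over their backs; the gripper's body (76 mm by 85 mm) begins 54 mm behind the grasp point. The pads swing forward as they close: fully open they stand 13 mm farther back than shut.
Start: joints at [-1.357, 0.333, 0.04, 1.465, -0.013, 1.343, -0.059], TCP at [0.2, 0.618, 0.231] pointing down, gripper open.
Joint ranges: [-2.58, 2.58], [-0.38, 2.09], [-1.3, 1.39], [0.25, 2.4], [-1.5, 4.64], [0.08, 2.09], [-2.65, 2.65]. Speed limits (rad/s): [2.22, 2.22, 2.79, 2.79, 3.14, 3.14, 3.14].

INTERFACE

Orientations are given as a unit quaternion [w, x, y, z].
In Python, from plant import bot, planner, status, cams gives the robot as it stands. Calls block until the motion is done:
- bot.movep(position, orientation): joint-space move of the TCP to a pose.
- bot.move_linear(position, speed=0.15, frame=None, force_limit=None): straight line of the TCP; frame=None keeps the orientation; speed is the mean speed in m/s. With force_limit (N) it stops when the force on the tool has changed by that much, and returns True; else False.
- bot.move_j(angles): joint-space move.
- bot.command_gripper(opening): finger opening in m; the grip force is fixed at half the most; returns when the fingers have stopped.
- bot.hold(seconds).
- planner.ik(position, orientation): joint angles nearest the present ones, or None.
- status.get_obs(): the state.
- cams.camera(name): name is "scene" or "top"; returns the picture (384x512x3 uint8, red, green, blue); there is no depth.
- cams.camera_model(name): a dict with "K" (3x3 intrinsics, pixels), "cam_to_world" (4x4, takes a point from camera to world coordinates). Camera axes: x right, y down, z forward; pixel columns grow to the right and rows downward; lengths in m; the calibration is good to about 2 mm. A picture is of the moment at which its call begins. camera_model takes no time and is no camera call.
A pose or a line that the arm cannot do raises bot.PlanningError and nothing moves.
- bot.hand_in(): hands the job in, once; it reports no verdict.
The state is a dict: "t": time; "joints": joint angles; "joint_vel": joint speeds; "effort": joint torques, N m; "eef_pos": TCP position; "tool_rot": TCP orientation; "wrist_force": force on the tool from outside, world axes, zero at the start; "moment": the same for the moment, N m; "gripper_width": finger opening in m.
Only numpy, scipy, OpenCV 4.12 (cv2) and the standard library are available. Lean on these libraries where they do the work, as an engineer would, in place of code of your own. Each camera call takes 0.05 s, during which the arm holds its last target. There are 200 camera calls.

## Working session

There is one attempt and no reset: what is moved stays moved. The work goes in short steps, each a Python script; the robot and the scene stay as the last script left them, time stands still between calls to the robot, and variables do not carry over. Pictures are saved under pics/ and viewed, about 8 in all and at most 12, crops included, and the job is handed in when it is done.

```bash
ls; mkdir -p pics
python3 - <<'E'
from plant import bot,planner,status,cams
import cv2,numpy as np
for n in("scene","top"):
    im=cams.camera(n); cv2.imwrite(f"pics/{n}0.png",im[:,:,::-1]); m=cams.camera_model(n); print(n,np.round(m["K"],1).tolist(),np.round(m["cam_to_world"],3).tolist())
print(status.get_obs())
E
```

```text
pics
scene [[392.5, 0.0, 254.2], [0.0, 392.5, 195.2], [0.0, 0.0, 1.0]] [[-0.834, 0.453, -0.316, 0.962], [0.552, 0.692, -0.465, 0.556], [0.008, -0.562, -0.827, 1.096], [0.0, 0.0, 0.0, 1.0]]
top [[405.7, 0.0, 254.3], [0.0, 405.7, 190.8], [0.0, 0.0, 1.0]] [[-0.01, -0.999, 0.049, 0.519], [-1.0, 0.011, 0.013, -0.014], [-0.014, -0.049, -0.999, 1.267], [0.0, 0.0, 0.0, 1.0]]
{'t': 0.1, 'joints': array([-1.35717933,  0.3338165 ,  0.0398571 ,  1.46615292, -0.01340373,
        1.34332441, -0.05849906]), 'joint_vel': array([-0.00041741, -0.00333637,  0.00086304, -0.00292271,  0.00024308,
        0.0006157 ,  0.00015796]), 'effort': array([ 5.13382183e-03, -6.60030699e+01,  1.37108222e+00, -4.06471252e+01,
        1.71236956e-02,  9.17395897e-03, -1.84485089e-05]), 'eef_pos': array([0.19991825, 0.61806396, 0.23053998]), 'tool_rot': array([-6.91294518e-05,  1.55771417e-01,  9.87792868e-01, -7.14388488e-04]), 'wrist_force': array([ 0.30657611,  0.49569764, -0.64761839]), 'moment': array([-0.02557475, -0.00597014, -0.03674598]), 'gripper_width': 0.08564383613637429}
```

Run:
```python
import cv2
for n in("scene","top"):
    im=cv2.imread(f"pics/{n}0.png"); cv2.imwrite(f"pics/{n}0b.png",cv2.resize(im,(768,576),interpolation=cv2.INTER_CUBIC))
```

```text
(no output)
```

View pics/scene0b.png

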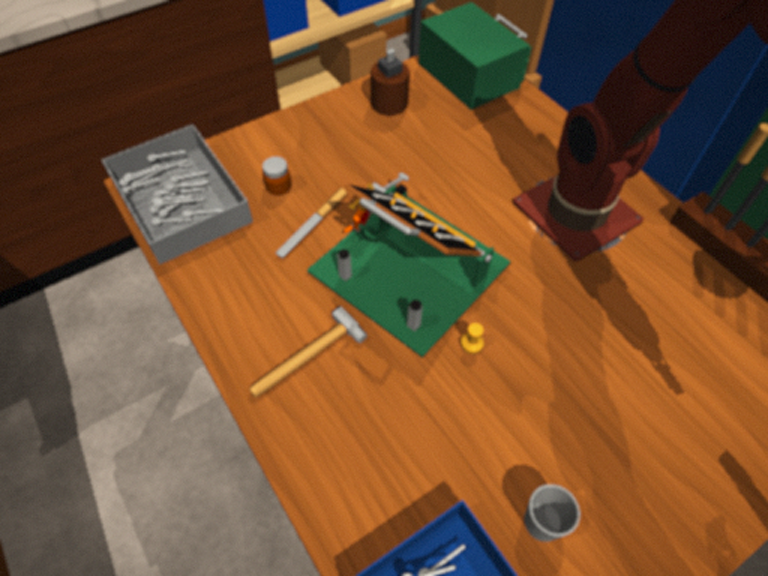

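View pics/top0b.png

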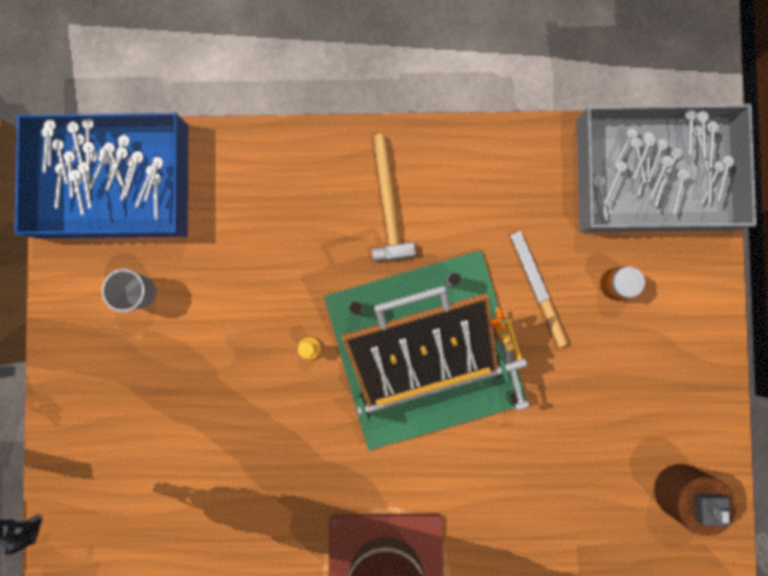

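Top view: the green stand's corners are near (326,296), (484,251), (522,408) and (370,448). The handle bar is around (413,297), on the side away from the robot. I'll enlarge both pictures to read these closer.

Run:
```python
import cv2
im=cv2.imread("pics/top0.png")[155:305,205:365]; cv2.imwrite("pics/topc.png",cv2.resize(im,None,fx=4,fy=4,interpolation=cv2.INTER_CUBIC)) 
im=cv2.imread("pics/scene0.png")[105:240,200:345]; cv2.imwrite("pics/scenec.png",cv2.resize(im,None,fx=4,fy=4,interpolation=cv2.INTER_CUBIC))
```

```text
(no output)
```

View pics/topc.png

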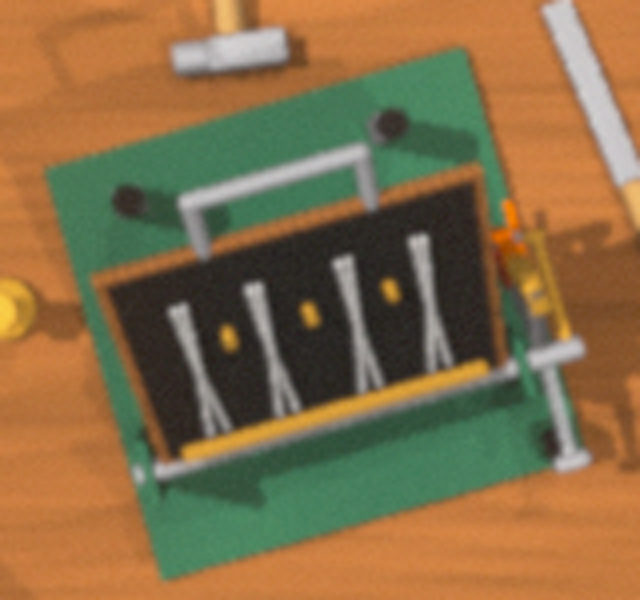

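View pics/scenec.png

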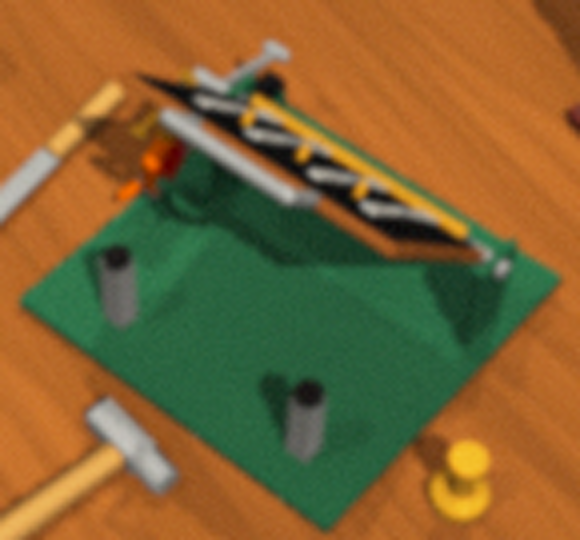

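Crops: stand corners in the top crop are (47,170), (465,48), (163,580), and the handle bar runs (187,205) to (362,152). In the scene crop the corners are (22,300), (328,528), (562,278), and the handle runs (165,117) to (303,198). I'll fit the pose and tilt from both together.

```bash
cat > fit.py <<'E'
from plant import cams
import numpy as np
from scipy.optimize import least_squares
M={n:cams.camera_model(n) for n in("top","scene")}
def proj(n,P):
    T=np.linalg.inv(np.array(M[n]["cam_to_world"])); c=T[:3,:3]@P+T[:3,3]; u=np.array(M[n]["K"])@c; return u[:2]/u[2]
off={"top":(205,155),"scene":(200,105)}
# features: cam, crop px, fn(local params)-> stand-frame point
c=lambda sy:(lambda q:np.array([q[4],sy*.17,.012]))
cn=lambda sy:(lambda q:np.array([q[4]-.33,sy*.17,.012]))
h=lambda sy:(lambda q:np.array([.245*np.cos(q[3]),sy*.049,.1+.245*np.sin(q[3])]))
r=lambda sy:(lambda q:np.array([q[5],sy*q[6],.095]))
b=lambda sy:(lambda q:np.array([.205*np.cos(q[3])-.005*np.sin(q[3]),sy*.128,.1+.205*np.sin(q[3])+.005*np.cos(q[3])]))
F=[("top",(47,170),c(1)),("top",(465,48),c(-1)),("top",(163,580),cn(1)),
("top",(193,205),h(1)),("top",(357,153),h(-1)),("top",(128,200),r(1)),("top",(391,125),r(-1)),
("top",(92,275),b(1)),("top",(480,167),b(-1)),
("scene",(22,300),c(-1)),("scene",(328,528),c(1)),("scene",(562,278),cn(1)),
("scene",(172,119),h(-1)),("scene",(297,196),h(1)),("scene",(117,257),r(-1)),("scene",(309,392),r(1))]
def world(q,p):
    C,S=np.cos(q[2]),np.sin(q[2]); return np.array([q[0]+C*p[0]-S*p[1],q[1]+S*p[0]+C*p[1],p[2]])
def res(q): return np.concatenate([proj(n,world(q,f(q)))-((np.array(u)+.5)/4-.5+off[n]) for n,u,f in F])
s=least_squares(res,[.4,0,.2,.7,.25,.2,.1],loss="soft_l1")
print(np.round(s.x,4)); print(np.round(res(s.x).reshape(-1,2),1).tolist())
for t in(.61,.8):
    G=least_squares(lambda q:res(np.r_[q[:3],t,q[3:]]),np.delete(s.x,3),loss="soft_l1"); print(t,G.cost,np.round(G.x,4))
print(world(s.x,h(0)(s.x)))
E
python3 fit.py
```

```text
[ 0.3829 -0.0949  0.2748  0.7923  0.2336  0.1879  0.0992]
[[-3.6, 0.3], [-2.9, -0.0], [-2.9, 1.3], [1.8, -1.8], [-0.8, -0.0], [0.7, 0.1], [0.7, -0.4], [0.4, 1.9], [1.6, 0.2], [0.1, 1.0], [1.6, 1.9], [2.1, 0.6], [-0.3, 0.6], [-4.8, -1.2], [-0.5, -0.5], [-0.7, -0.6]]
0.61 37.584863975365124 [ 0.3554 -0.1046  0.2765  0.2623  0.2167  0.0992]
0.8 21.711792968655615 [ 0.3842 -0.0945  0.2748  0.2323  0.1865  0.0991]
[ 0.54845836 -0.04824772  0.27442454]
```

```bash
sed -i 's/sy\*\.17,/sy*.17+q[7],/g; s/\.2,\.1\],loss/.2,.1,0],loss/; s/,("scene",(297,196),h(1))//; s/("scene",(172,119),h(-1)),*/("scene",(168,117),h(-1)),("scene",(310,202),h(1))/; s/h(1))("scene"/h(1)),("scene"/; s/sy\*\.049/sy*.052/; s/(193,205)/(190,205)/;s/(357,153)/(360,152)/' fit.py; python3 fit.py
```

```text
[ 0.3836 -0.0918  0.2723  0.7979  0.2307  0.1866  0.0991 -0.0109]
[[-0.9, -0.2], [-0.1, -0.3], [-0.4, 0.9], [0.3, -1.4], [-1.3, -0.0], [-0.1, 0.2], [-0.0, -0.2], [-0.6, 1.8], [0.6, 0.3], [-1.3, -0.7], [-0.4, 0.0], [0.4, -0.8], [0.5, 0.8], [-6.6, -1.8], [0.1, -0.1], [-0.2, -0.0]]
0.61 28.48156459566385 [ 0.3553 -0.1007  0.2731  0.2603  0.2161  0.0991 -0.01  ]
0.8 12.221670128631047 [ 0.3839 -0.0917  0.2723  0.2304  0.1862  0.0991 -0.0109]
[ 0.54831213 -0.04581159  0.2753986 ]
```

The fit says tilt 0.798, so it is on notch 4, with the handle at (0.548,-0.046,0.275), hinge at (0.384,-0.092) and yaw 0.272. The one large residual is a handle end I read with its stub. Next I check reachability over the arc.

```bash
cat > h.py <<'E'
from plant import bot,planner,status,cams
import numpy as np
from scipy.spatial.transform import Rotation as Ro
H=np.array([.3839,-.0917,.1]); YAW=.2723; R=.245
ex=np.array([np.cos(YAW),np.sin(YAW),0]); ez=np.array([0,0,1.])
SGN=1
def quat(phi,s=None):
    s=s or SGN
    z=np.sin(phi)*ex-np.cos(phi)*ez; y=s*(np.cos(phi)*ex+np.sin(phi)*ez)
    q=Ro.from_matrix(np.c_[np.cross(y,z),y,z]).as_quat(); return q[[3,0,1,2]],z
def bar(th): return H+R*(np.cos(th)*ex+np.sin(th)*ez)
def pose(th,phi,back=0.,s=None):
    q,z=quat(phi,s); return bar(th)+(.019-back)*z,q
def tang(th): return -np.sin(th)*ex+np.cos(th)*ez
def Ft(th): return -np.dot(status.get_obs()["wrist_force"],tang(th))
E
python3 - <<'E'
from h import *
for s in(1,-1):
  for d in(0,.2,.4,.6):
    print(s,d,["%.1f:%s"%(th,None if (j:=planner.ik(*pose(th,th-d,0,s))) is None else np.round(j,1).tolist()) for th in(0,.4,.8,1.25)], planner.ik(*pose(.8,.8-d,.1,s)) is not None)
E
```

```text
1 0 ['0.0:[-0.6, 0.5, 0.8, 1.7, -0.4, 1.1, 0.6]', '0.4:[-1.1, 0.0, 1.2, 2.0, -0.2, 0.7, 0.5]', '0.8:[-0.3, -0.3, 0.4, 2.3, -0.4, 0.5, 0.7]', '1.2:None'] False
1 0.2 ['0.0:[-0.5, 0.6, 0.7, 1.6, -0.3, 1.3, 0.5]', '0.4:[-0.8, 0.2, 1.0, 1.9, -0.3, 1.0, 0.5]', '0.8:[-0.6, -0.4, 0.7, 2.1, 0.1, 0.7, 0.3]', '1.2:None'] True
1 0.4 ['0.0:[-0.5, 0.8, 0.7, 1.4, -0.3, 1.5, 0.5]', '0.4:[-0.7, 0.4, 0.9, 1.7, -0.3, 1.2, 0.5]', '0.8:[-1.0, -0.3, 0.9, 2.0, 0.2, 1.0, 0.1]', '1.2:None'] True
1 0.6 ['0.0:[-0.4, 0.9, 0.6, 1.2, -0.3, 1.7, 0.4]', '0.4:[-0.6, 0.5, 0.7, 1.5, -0.2, 1.4, 0.5]', '0.8:[-0.9, -0.1, 0.9, 1.9, 0.0, 1.1, 0.3]', '1.2:None'] True
-1 0 ['0.0:[-0.9, 0.7, 1.2, 1.7, -0.7, 1.2, -2.3]', '0.4:[-1.2, 0.0, 1.3, 2.0, -0.2, 0.8, -2.6]', '0.8:[0.6, -0.3, -0.3, 2.2, -0.9, 0.6, -2.0]', '1.2:None'] False
-1 0.2 ['0.0:[-0.8, 0.9, 1.2, 1.6, -0.7, 1.4, -2.4]', '0.4:[-1.0, 0.3, 1.2, 1.9, -0.4, 1.0, -2.5]', '0.8:[0.8, -0.2, -0.5, 2.1, -0.6, 0.8, -2.3]', '1.2:None'] True
-1 0.4 ['0.0:[-0.7, 1.0, 1.2, 1.4, -0.7, 1.6, -2.4]', '0.4:[-0.9, 0.5, 1.2, 1.7, -0.5, 1.3, -2.5]', '0.8:[1.2, -0.1, -1.0, 1.9, -0.4, 0.9, -2.5]', '1.2:None'] True
-1 0.6 ['0.0:[-0.7, 1.1, 1.2, 1.2, -0.6, 1.9, -2.4]', '0.4:[-0.8, 0.7, 1.2, 1.5, -0.5, 1.5, -2.4]', '0.8:None', '1.2:None'] False
```

Run:
```python
from h import *
for s in(1,-1):
  for phi in(-.4,-.2,0,.1,.2,.3,.4,.5):
    print(s,phi,[(th,None if (j:=planner.ik(*pose(th,phi,0,s))) is None else np.round(j,1).tolist()) for th in(0,.8,1.1,1.25)], planner.ik(*pose(.8,phi,.08,s)) is not None)
```

```text
1 -0.4 [(0, [-0.5, 0.8, 0.7, 1.4, -0.3, 1.5, 0.5]), (0.8, [-0.6, 0.5, 0.7, 1.4, -0.1, 1.7, 0.4]), (1.1, [-0.7, 0.3, 0.8, 1.5, -0.1, 1.8, 0.4]), (1.25, [-0.7, 0.2, 0.8, 1.6, -0.0, 1.8, 0.4])] True
1 -0.2 [(0, [-0.5, 0.6, 0.7, 1.6, -0.3, 1.3, 0.5]), (0.8, [-0.7, 0.3, 0.8, 1.6, -0.2, 1.5, 0.4]), (1.1, [-0.8, 0.1, 0.9, 1.6, -0.0, 1.6, 0.4]), (1.25, [-0.7, 0.0, 0.7, 1.7, 0.0, 1.6, 0.3])] True
1 0 [(0, [-0.6, 0.5, 0.8, 1.7, -0.4, 1.1, 0.6]), (0.8, [-0.8, 0.1, 0.9, 1.7, -0.1, 1.3, 0.4]), (1.1, [-0.8, -0.1, 0.8, 1.8, 0.0, 1.4, 0.3]), (1.25, [-0.6, -0.1, 0.6, 1.8, 0.1, 1.5, 0.3])] True
1 0.1 [(0, [-0.7, 0.5, 0.9, 1.8, -0.5, 1.0, 0.6]), (0.8, [-0.9, 0.0, 0.9, 1.8, -0.1, 1.2, 0.3]), (1.1, [-0.8, -0.2, 0.8, 1.8, 0.1, 1.3, 0.2]), (1.25, [-0.6, -0.2, 0.6, 1.8, 0.1, 1.4, 0.2])] True
1 0.2 [(0, [-0.8, 0.4, 0.9, 1.9, -0.5, 0.9, 0.7]), (0.8, [-0.9, -0.1, 0.9, 1.9, 0.0, 1.1, 0.3]), (1.1, [-0.8, -0.3, 0.7, 1.9, 0.1, 1.3, 0.2]), (1.25, [-0.6, -0.3, 0.6, 1.9, 0.1, 1.3, 0.2])] True
1 0.3 [(0, [-0.7, 0.3, 0.8, 2.0, -0.5, 0.7, 0.7]), (0.8, [-1.0, -0.2, 0.9, 1.9, 0.1, 1.0, 0.2]), (1.1, [-0.8, -0.4, 0.7, 2.0, 
[... 1137 characters left out ...]
0, -2.3]), (0.8, None), (1.1, [1.2, -0.2, -1.0, 1.8, -0.2, 1.3, -2.6]), (1.25, [1.0, -0.2, -0.8, 1.9, -0.3, 1.3, -2.5])] False
-1 0.3 [(0, [-1.0, 0.5, 1.2, 2.0, -0.8, 0.8, -2.2]), (0.8, None), (1.1, [1.0, -0.2, -0.8, 1.9, -0.3, 1.2, -2.5]), (1.25, [0.8, -0.3, -0.6, 1.9, -0.3, 1.2, -2.5])] True
-1 0.4 [(0, [-1.0, 0.4, 1.2, 2.1, -0.9, 0.7, -2.1]), (0.8, [1.2, -0.1, -1.0, 1.9, -0.4, 0.9, -2.5]), (1.1, [0.8, -0.3, -0.5, 2.0, -0.4, 1.1, -2.5]), (1.25, [0.6, -0.3, -0.3, 2.0, -0.4, 1.1, -2.5])] True
-1 0.5 [(0, [-1.0, 0.4, 1.2, 2.1, -1.1, 0.6, -1.9]), (0.8, [1.0, -0.2, -0.8, 2.0, -0.5, 0.9, -2.4]), (1.1, [0.9, -0.3, -0.6, 2.0, -0.5, 1.0, -2.3]), (1.25, [0.4, -0.4, -0.2, 2.1, -0.4, 1.0, -2.5])] True
```

```bash
cat >> h.py <<'E'
def PHI(th): return .1+.6*(th-.8)
E
python3 - <<'E'
from h import *
import cv2
bot.command_gripper(.036)
bot.movep(*pose(.8,.1,.10))
o=status.get_obs(); print(o["t"],o["gripper_width"],o["wrist_force"])
p,q=pose(.8,.1); print(bot.move_linear(p,.06,force_limit=5))
o=status.get_obs(); print(o["t"],o["eef_pos"]-p,o["wrist_force"])
a=cams.camera("scene")[90:240,190:350]; b=cams.camera("top")[155:305,205:365]
cv2.imwrite("pics/g1.png",cv2.resize(np.hstack([a,b]),None,fx=2.5,fy=2.5,interpolation=cv2.INTER_CUBIC)[:,:,::-1])
E
```

```text
3.3083 0.0361348535604761 [ 0.33827596 -0.59249865  0.01909358]
False
5.125 [ 1.63619027e-04 -6.92858597e-06  3.45731092e-04] [-0.22024278  0.12321164  0.02761773]
```

View pics/g1.png

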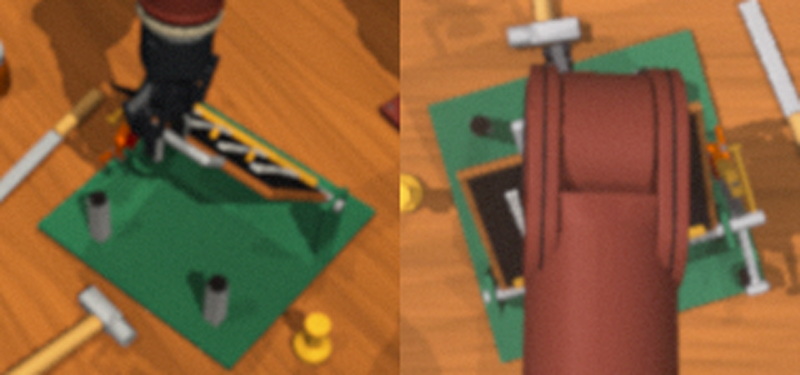

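The gripper is at the bar: one finger is outside it at (155,140), the bar emerges at (190,150), and there is no contact force. I'll close and check the width and force.

Run:
```python
from h import *
bot.command_gripper(0.0)
o=status.get_obs(); print(o["t"],o["gripper_width"],o["wrist_force"],o["moment"],Ft(.8))
for th in np.arange(.83,.981,.03):
    p,q=pose(th,PHI(th)); bot.move_linear(p,.04,frame=q)
    o=status.get_obs(); print("%.2f t%.2f w%.4f Ft%.2f"%(th,o["t"],o["gripper_width"],Ft(th)),np.round(o["wrist_force"],1),np.round(o["moment"],2))
```

```text
5.5833 0.009708973637434382 [-5.59194547 -0.24741555  0.04532535] [-0.19820652  1.12226683 -0.02792002] -3.942927591529514
0.83 t5.91 w0.0102 Ft2.39 [-2.5 -1.  -6.5] [-0.32  0.79 -0.03]
0.86 t6.23 w0.0100 Ft1.57 [-5.9 -1.7 -9.5] [-0.48  1.17  0.01]
0.89 t6.56 w0.0098 Ft2.72 [ -4.6  -3.  -10.8] [-0.63  1.2  -0.05]
0.92 t6.88 w0.0101 Ft4.00 [ -4.2  -1.4 -12.4] [-0.55  1.29 -0.01]
0.95 t7.21 w0.0096 Ft2.93 [ -5.4  -2.  -13.1] [-0.59  1.26 -0.05]
0.98 t7.53 w0.0099 Ft3.63 [ -4.4  -2.1 -13.7] [-0.67  1.27 -0.1 ]
```

Run:
```python
from h import *
import h
h.R=.243
base=[]; n=0; th=.98
while th<1.28:
    th+=.02 if th<1.0 else .008
    p,q=pose(th,PHI(th)); bot.move_linear(p,.03,frame=q)
    o=status.get_obs(); f=Ft(th)
    if len(base)<5: base.append(f)
    b=np.median(base); print("%.3f t%.2f Ft%.2f"%(th,o["t"],f),np.round(o["wrist_force"],1),np.round(o["moment"],2))
    if f-b>4: bot.hold(.1); f=Ft(th); print("  hold",round(f,2))
    elif len(base)>=5: base=base[1:]+[f]
    if f-b>12.5: break
```

```text
1.000 t7.85 Ft4.34 [ 1.3 -0.5 -6.3] [-0.21 -0.12 -0.07]
1.008 t8.10 Ft3.59 [ 3.4 -0.1 -1.6] [ 0.03 -0.78 -0.03]
1.016 t8.35 Ft3.90 [5.5 0.8 1.5] [ 0.21 -1.34  0.02]
1.024 t8.60 Ft4.28 [5.5 0.7 0.8] [ 0.19 -1.37 -0.02]
1.032 t8.85 Ft4.15 [5.2 0.8 0.7] [ 0.23 -1.42 -0.04]
1.040 t9.10 Ft2.44 [5.2 0.8 4.1] [ 0.19 -1.04 -0.05]
1.048 t9.35 Ft2.42 [5.9 0.6 5.3] [ 0.16 -1.09 -0.06]
1.056 t9.60 Ft2.76 [5.5 1.1 4.3] [ 0.2  -1.12 -0.12]
1.064 t9.85 Ft3.74 [6.  2.1 3.7] [ 0.19 -1.2  -0.12]
1.072 t10.10 Ft3.63 [6.  1.2 3.6] [ 0.19 -1.17 -0.14]
1.080 t10.35 Ft3.00 [5.3 1.7 4.1] [ 0.27 -1.16 -0.01]
1.088 t10.60 Ft2.58 [5.4 0.8 4.8] [ 0.25 -1.23 -0.05]
1.096 t10.85 Ft3.20 [5.8 1.5 4.7] [ 0.32 -1.27 -0.02]
1.104 t11.10 Ft2.67 [5.7 0.6 5.3] [ 0.24 -1.29  0.  ]
1.112 t11.35 Ft2.96 [5.7 1.2 5.1] [ 0.26 -1.24 -0.01]
1.120 t11.60 Ft2.62 [5.2 0.5 4.7] [ 0.29 -1.29 -0.09]
1.128 t11.85 Ft2.12 [5.  0.9 5.7] [ 0.29 -1.35 -0.09]
1.136 t12.10 Ft4.01 [6.5 1.  4.5] [ 0.31 -1.45  0.01]
1.144 t12.35 Ft6.58 [8.8 1.4 3.6] [ 0.35 -1.8  -0.07]
1.152 t12.60 Ft10.72 [11.7  2.2  0.2] [ 0.41 -2.24 -0.12]
  hold 10.13
1.160 t12.95 Ft13.29 [14.2  2.  -0.6] [ 0.36 -2.62 -0.13]
  hold 12.19
1.168 t13.30 Ft16.25 [16.6  1.9 -2.7] [ 0.38 -3.07 -0.14]
  hold 16.05
```

Run:
```python
from h import *
import cv2
b=cams.camera("top")[195:275,310:360]; a=cams.camera("scene")[100:180,200:290]
o=cv2.imread("pics/top0.png")[195:275,310:360,::-1]; so=cv2.imread("pics/scene0.png")[100:180,200:290,::-1]
cv2.imwrite("pics/trip.png",cv2.resize(np.hstack([o,b,so,a]),None,fx=2.8,fy=5,interpolation=cv2.INTER_CUBIC)[:,:,::-1] if 0 else cv2.resize(np.hstack([o,b,so,a]),None,fx=2.8,fy=2.8,interpolation=cv2.INTER_CUBIC)[:,:,::-1])
```

```text
(no output)
```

View pics/trip.png

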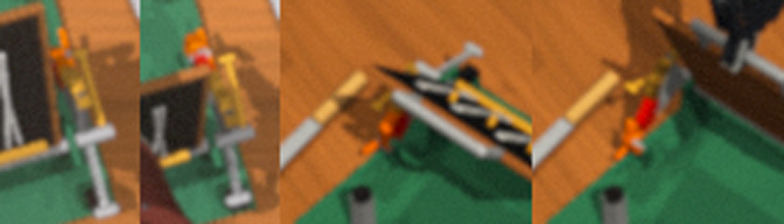

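The orange pawl now leans outward, from (62,50) to (198,45) in the top crops, which fits a trip. I'll lower it with a watch for any catch.

Run:
```python
from h import *
import h
h.R=.244
th=1.168
while th>.041:
    th=max(th-.04,.04)
    p,q=pose(th,PHI(th)); bot.move_linear(p,.05,frame=q)
    f=Ft(th); o=status.get_obs(); print("%.3f t%.2f Ft%.2f"%(th,o["t"],f),np.round(o["wrist_force"],1))
    if f<-7: print("CAUGHT"); break
else:
    f0=Ft(th)
    while th>-.03:
        th-=.01; p,q=pose(th,PHI(th)); bot.move_linear(p,.03,frame=q); f=Ft(th); print("%.3f %.2f"%(th,f))
        if f<-9: break
    bot.hold(.3); print(status.get_obs()["t"],Ft(0))
```

```text
1.128 t13.84 Ft3.11 [4.6 0.9 2.7]
1.088 t14.18 Ft3.43 [5.7 0.5 3.3]
1.048 t14.53 Ft3.07 [5.6 1.3 3.8]
1.008 t14.87 Ft1.94 [4.8 1.2 4.1]
0.968 t15.21 Ft2.53 [ 6.  -0.3  3.8]
0.928 t15.55 Ft1.90 [5.  0.7 3.6]
0.888 t15.89 Ft1.76 [5.  0.5 3.3]
0.848 t16.23 Ft1.65 [5.5 0.2 3.6]
0.808 t16.57 Ft0.71 [ 4.4 -0.1  3.4]
0.768 t16.92 Ft1.71 [5.2 1.  2.7]
0.728 t17.26 Ft2.81 [4.6 0.6 0.3]
0.688 t17.60 Ft3.14 [ 3.2  0.1 -1.5]
0.648 t17.94 Ft2.01 [-0.1 -0.2 -2.6]
0.608 t18.28 Ft2.47 [-1.9 -1.6 -4.6]
0.568 t18.62 Ft2.02 [-4.6 -1.7 -5.5]
0.528 t18.97 Ft1.79 [-5.5 -1.7 -5.4]
0.488 t19.31 Ft1.41 [-5.9 -2.  -4.9]
0.448 t19.65 Ft3.32 [-5.2 -2.5 -6.4]
0.408 t19.99 Ft2.72 [-7.4 -1.9 -6.3]
0.368 t20.33 Ft1.46 [-6.9 -1.2 -4.3]
0.328 t20.68 Ft3.23 [-8.1 -2.4 -6.3]
0.288 t21.02 Ft0.88 [-9.  -1.6 -3.6]
0.248 t21.36 Ft1.40 [-10.   -2.3  -4. ]
0.208 t21.70 Ft3.68 [-8.4 -1.9 -5.6]
0.168 t22.04 Ft2.80 [-9.4 -1.3 -4.4]
0.128 t22.38 Ft2.61 [-9.9 -3.2 -4. ]
0.088 t22.73 Ft1.43 [-10.5  -2.   -2.4]
0.048 t23.07 Ft2.20 [-10.7  -2.2  -2.7]
0.040 t23.32 Ft1.84 [-11.3  -2.5  -2.3]
0.030 1.28
0.020 0.52
0.010 -3.62
-0.000 -18.27
24.6167 -17.096775784309482
```

No notch caught on the way down, and it met the rests at about 0. Now I raise it to 0.50 and settle it onto notch 2.

Run:
```python
from h import *
import h
h.R=.244
th=0.
while th<.499:
    th=min(th+.04,.50); p,q=pose(th,PHI(th)); bot.move_linear(p,.05,frame=q)
    print("%.2f %.1f"%(th,Ft(th)),end="; ")
print()
while th>.385:
    th-=.01; p,q=pose(th,PHI(th)); bot.move_linear(p,.03,frame=q); f=Ft(th); print("%.2f %.1f"%(th,f),end="; ")
    if f<-4: break
bot.hold(.3); o=status.get_obs(); print(o["t"],th,Ft(th),o["wrist_force"])
```

```text
0.04 0.2; 0.08 1.8; 0.12 1.8; 0.16 2.4; 0.20 2.3; 0.24 2.6; 0.28 3.6; 0.32 3.3; 0.36 3.6; 0.40 3.2; 0.44 4.1; 0.48 5.0; 0.50 4.1; 
0.49 5.0; 0.48 5.0; 0.47 4.8; 0.46 5.3; 0.45 4.3; 0.44 4.8; 0.43 5.3; 0.42 1.4; 0.41 -5.6; 31.5167 0.4099999999999999 -4.7854279637101635 [-15.00142445  -1.30603442  -1.21463818]
```

Caught at about 0.42. Now I release and back off.

```bash
python3 - <<'E'
from h import *
import h,cv2
h.R=.244
th=.41; bot.command_gripper(.034); print(status.get_obs()["wrist_force"])
q,z=quat(PHI(th)); p=status.get_obs()["eef_pos"]
print(bot.move_linear(p-.12*z,.08,force_limit=8))
s=status.get_obs(); print(s["t"],s["eef_pos"],s["wrist_force"])
bot.movep(np.array([.35,.40,.35]),quat(0)[0]); bot.hold(1.)
for n in("scene","top"): cv2.imwrite(f"pics/{n}f.png",cams.camera(n)[:,:,::-1])
a=cv2.imread("pics/scenef.png")[105:240,200:360]; b=cv2.imread("pics/topf.png")[160:295,205:365]
cv2.imwrite("pics/fin.png",cv2.resize(np.hstack([a,b]),None,fx=2.5,fy=2.5,interpolation=cv2.INTER_CUBIC))
print(status.get_obs()["t"],[np.round(b,1) for b in ()])
E
cat > chk.py <<'E'
import sys; sys.argv=["x"]
exec(open("fit.py").read().split("s=least")[0])
q0=[.3839,-.0917,.2723,0,.2304,.1862,.0991,-.0109]
for t in(.23,.42,.61):
    q=list(q0);q[3]=t
    print(t,[( n,[np.round((proj(n,world(q,h(sy)(q)))-o)*2.5+[d,0]).tolist() for sy in(1,-1)]) for n,o,d in(("scene",np.array([200,105]),0),("top",np.array([205,160]),400))])
E
python3 chk.py
```

```text
[ 0.78600496  0.44085269 -0.20301704]
False
33.55 [ 0.61332806 -0.02755769  0.29855763] [-0.1733286  -1.48015213  0.72483458]
36.4833 []
0.23 [('scene', [[135.0, 221.0], [69.0, 174.0]]), ('top', [[503.0, 54.0], [594.0, 27.0]])]
0.42 [('scene', [[144.0, 191.0], [76.0, 144.0]]), ('top', [[506.0, 64.0], [601.0, 37.0]])]
0.61 [('scene', [[158.0, 157.0], [88.0, 110.0]]), ('top', [[511.0, 83.0], [610.0, 55.0]])]
```

View pics/fin.png

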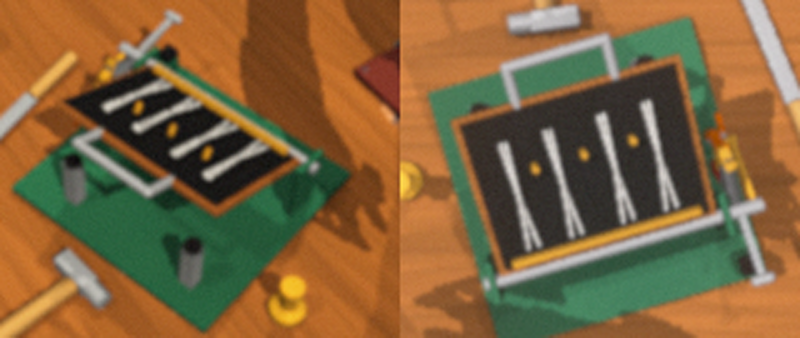

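The handle ends read (150,190) and (78,143) in the scene view, and (506,68) and (607,38) in the top view. The predictions for 0.42 are (144,191), (76,144) and (506,64), (601,37), so it is on notch 2 and still there 1 s after I let go. The file, mallet and gauge look unmoved.

```bash
python3 -c "
from plant import bot,status
bot.hand_in(); print(status.get_obs()['t'])"
```

```text
the job is handed in; nothing more can be done
the job is handed in; nothing more can be done
```

The board is now propped on the second notch up from flat (0.42 rad), and the job is handed in, at about 36.5 s on the robot's clock against the 64 s limit.

- **Trip:** The board started on notch 4. I raised it by the handle onto the buffer, which it met at about 1.14 rad, and pressed about 13 N beyond the lifting force. The pawl let go: the pictures showed it leaning out, and no notch caught on the way down.
- **Flat:** I lowered it onto the rests, pressing about 18 N there.
- **Notch 2:** I raised it to 0.50 rad and eased it back. It caught at about 0.42, and then I let go and moved the arm clear.
- **Last checks:** About 1 s after the arm was clear, the handle matched the 0.42 rad position to within about 3 camera pixels in both views; the neighbouring notches were much farther off. The file, mallet and gauge look unmoved. I did not check the jar and cup in the last picture, but the arm worked well away from the jar and passed well above the cup.
- **Disagreements:** In the first pose fit, one handle end in the scene view was about 6 pixels off because I had read it together with its stub. The bar also measured about 10 mm in the grip against the 12 mm given, but it held without trouble.

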